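# Fit a trestle's lower leg: buttons under the rim, then home

### The job

Fit the loose trestle leg lying on the timber bearers into the leg tube held in the vice, plain end first: pinch its two spring buttons flush so that they slip under the rim of the tube, then slide the leg in until both buttons pop out through the holes. Do not force or wedge it, let go of it, and leave the other things on the bench where they are.

Things in the scene. Friction and masses are not known exactly. Their poses are not given: they have to be found in the camera images.
- leg_mid (a point): Mid-length point on the axis of the loose lower leg: a square aluminium tube, 24 x 24 mm, about 150 g, lying level with its axis 52 mm above the bench. x runs along the leg to the plain, plugged end that goes into the tube, y across, z up. It balances within 15 mm of this point. Bearers cross under it near x = -58 and +58 mm.
- leg_tip (a point): Tip of the leg's plain end, on its axis, 120 mm from leg_mid. A black plastic plug fills this end; its last 12 mm taper from 24 to 16 mm square. With the tip 50 mm or more inside the tube the leg stays there when let go, sagging a little within its play. Axes as leg_mid.
- foot_end (a point): Centre of the flat end face of the leg's black rubber foot, on the axis, 125 mm from leg_mid at the other end. The foot is 30 mm square (32 mm at this end) and 27 mm long. Axes as leg_mid.
- buttons (a point): Point on the leg's axis midway between its two spring buttons, 65 mm behind the tip, 55 mm from leg_mid; axes as leg_mid. A steel stud 9 mm in diameter stands 6 mm out of each side face, at +y and -y. Proud, it stops square against the tube's rim. With only its rear half pinched flush, the front half slides under the rim and is then kept down by it.
- button_a (a joint): How far the button on the leg's +y face is pressed in, m: 0 fully out, 0.006 flush; 0.004 to 0.006 while it slides under the tube's wall; back to about 0 when it has popped through its hole. Its spring takes about 3 N to start it and 5 N to hold it flush.
- button_b (a joint): The same for the button on the leg's -y face.
- mouth (a point): Centre of the open end of the upper leg tube, a square aluminium tube clamped fast and level in a bench vice: 32 x 32 mm outside, 3 mm wall, bore 26 x 26 mm (1 mm play round the leg), axis 137 mm above the bench, 250 mm long. x points into the tube along its axis, y across, z up. The vice's jaws begin at x = 92 mm.
- hole (a point): Point on the tube's axis midway between its two round holes, 35 mm in from the mouth, axes as mouth. One 12 mm hole goes through each side wall (+y and -y). Up to here the pressed buttons drag with about 6 to 16 N (more if held askew or pressed sideways: it binds); popped out they lock the leg, which stops dead. Over 60 N between leg and tube, all contacts added, is forcing it.
- bearers: The two timber bars the leg lies across, 40 mm high, 36 mm wide, 110 mm long, side by side with 80 mm free between them; origin on the bench, midway between them. They do not move.
- vice: The bench vice bolted to the bench; origin on the bench under the middle of its jaws, whose tops are 155 mm high and 118 mm wide. It does not move.
- tube: The tube in the vice; origin and axes as mouth.
- leg: The whole leg; origin and axes as leg_mid.
- screwdriver: Screwdriver lying on the bench, 200 mm long, below the tube's line; a bystander, leave it; origin at the centre of its underside.
- hammer: Hammer lying on the bench, 260 mm; a bystander, leave it; origin at the centre of its underside.
- jar: Glass jar, 60 mm wide, 62 mm high; a bystander, leave it; origin at the centre of its underside.
- glue: Spray can, 65 mm wide, 188 mm high; a bystander, leave it; origin at the centre of its underside.
- tin: Steel tin, 72 mm wide, 100 mm high; a bystander, leave it; origin at the centre of its underside.
- mug: White mug, 80 mm wide, 85 mm high; a bystander, leave it; origin at the centre of its underside.
- carton: Small carton, 90 x 60 x 45 mm; a bystander, leave it; origin at the centre of its underside.
Mind the look-alikes: they are no part of the job. Of the things shaped like the leg, the aluminium one is meant.

How it is judged:
By the outcome, as a careful person would: the job done as asked, in the order asked, and still so for the second after the job is handed in, with the robot touching nothing.
It also fails if it takes over 72 s, if anything falls off the work surface, if the arm or the gripper's body presses on something with over 40 N, if the wrist force passes 120 N, or if a joint passes its speed limit or range.

### The arm

A 6-joint arm with a two-finger parallel gripper is mounted at the origin on the work surface. World frame = base frame: x ahead of the robot, y to its left, z up, the work surface at z = 0. Lengths are in mm, angles in degrees, forces in N, time in s.
With the tool pointing down it reaches from about 300 to 850 mm from the base axis. Payload 4.2 kg.
Tool frame: the origin (TCP) lies between the finger pads; the fingertips stand 22 mm ahead of it and the grasp point (between the pads) lies 3 mm ahead of it (env.finger_overhang is the distance from the TCP to the fingertips, in mm); z points along the fingers, y is the line along which they close (so a half turn about z gives the same grasp; the last joint's range is limited). The gripper opens to 91 mm and grips with 3 to 60 N. Pads are 32 mm wide; open, the fingers measure 118 mm over their backs; the gripper's body (76 mm by 178 mm) begins 60 mm behind the grasp point.
Start: joints at [-70.531, 18.312, 89.639, -0, 72.044, -1.146], TCP at [202.453, -538.195, 235.976] pointing down, gripper open.
Joint ranges: [-177.97, 177.97], [-48.28, 115.42], [12.27, 149.76], [-77.06, 257.06], [2.81, 150.46], [-146.56, 146.56]. Speed limits (degrees/s): [147.25, 147.25, 180, 180, 180, 180].

### API

Orientations are given as [roll, pitch, yaw] about the fixed x, y, z axes, in that order (R = Rz(yaw) Ry(pitch) Rx(roll)).
In Python, from workcell import state, cams, ticket, look_for, outline_of, env gives the robot as it stands.
- The arm moves only by the tool servo_tool, never from a script. Its argument "steps" is a list of rows, each a list of 3 entries, a list of its own where there are three numbers: the closure in counts, from 0 (fully open) to 255 (shut), then the shift along the tool's x, y, z in mm, then the turn, a rotation vector about the tool's x, y, z in rad. A call has exactly 10 rows; each row shifts and turns the commanded pose from where the row before left it, along the tool's axes as they then stand; what a row does not reach is not made up. A row lasts 1/10 s, in which the tool goes at most 50 mm and 8.59 degrees, less where a joint would pass 70% of its speed; a pose out of reach is approached as far as the arm can. A call with a gripper value outside its range is refused whole. The fingers move at their own pace and stop on an object; "squeeze" is the grip in N (left out, the last holds). Time passes only in rows, so rows that do not move let the fingers close, or fill a call up. It gives the time, the measured TCP pose, the force, the opening and the grip force at its end, in the units of the state.
- state(): the state, without advancing time (a new reading comes with each control period).
- cams.grab_frame(name): name is "scene" or "top" or "wrist"; returns a dict with "color" (480x640x3 uint8, red, green, blue), "z_map" (480x640 float32, mm along the optical axis (not along the pixel's ray), 0 where there is no reading), "fovy" (degrees; the focal length in pixels is half the picture's height over the tangent of half this angle, whatever the lens; pixels are square), "cx", "cy" (the principal point, pixels), "eye" and "rotation" of the camera in the world; the wrist camera has in their place "tool_from_camera" (4x4, takes a point from camera to tool coordinates, whose origin is the TCP and whose axes are the flange's). Camera axes: x right, y up, looking along -z (the intrinsics and any distortion apply to the point x, -y, -z); pixel columns grow to the right and rows downward; lengths in mm; the calibration is good to about 2 mm. A picture is of the moment at which its call begins: read the wrist's pose just before it.
- ticket.job_done(): hands the job in; it is judged then, once.
Trained networks look in a picture, given as the dict that the camera call returned (one of the last four; its "shot" number tells which), for a name from the list of things; names that differ only in an ending like _2 or _b are one class to them, and where a whole thing is asked for, a point or a joint stands for the part that bears it (a point fixed in the world has none). Each returns a list of dicts, best first, with "confidence" (0 to 1); they miss things now and then, are a little off and sometimes report something else, mostly with a low value. They report only what shows in the picture. A call takes as long as a camera call. They do not tell look-alikes from the thing itself.
- look_for(picture, thing): "at" ([column, row] in pixels, amid what is visible of it).
- outline_of(picture, thing): "pixels" (480x640 bool, what is visible of it) and "at" ([column, row] in pixels, amid what is visible of it).
The state is a dict: "time_s": time; "qpos": joint angles; "qvel": joint speeds; "effort": joint torques, N m; "ee_pos": TCP position; "ee_rot": TCP orientation; "force": force on the tool from outside, world axes, zero at the start; "torque": the same for the moment, N m; "gripper_width": finger opening in mm; "gripper_force": force on a finger pad.
Only numpy, scipy, OpenCV 4.12 (cv2) and the standard library are available. Lean on these libraries where they do the work, as an engineer would, in place of code of your own. Each camera call takes 0.05 s, during which the arm holds its last target. There are 200 camera calls.

## Working session

There is one attempt and no reset: what is moved stays moved. The work goes in short steps, Python scripts to look and compute and a tool call to move; the robot and the scene stay as the last step left them, time stands still between calls to the robot, and variables do not carry over. Pictures are saved under pics/ and viewed, at most 10 in all, crops included, and the job is handed in when it is done.

Besides the shell and the picture viewer there is one more tool, called after ">>>" in YAML: its name, and indented under it one key for each argument. servo_tool: Moves the arm, as the interface text tells. Its arguments: {"type":"object","properties":{"steps":{"type":"array","items":{"type":"array"}},"squeeze":{"type":"number"}},"required":["steps"]}

```bash
mkdir -p pics; ls
cat > h.py <<'E'
import numpy as np, cv2
from workcell import state, cams, ticket, look_for, outline_of, env
from scipy.spatial.transform import Rotation as R
def save(p,n): cv2.imwrite('pics/'+n+'.png', cv2.cvtColor(p['color'],cv2.COLOR_RGB2BGR))
def frame(p,s=None):
    if 'eye' in p: return np.array(p['rotation']).reshape(3,3), np.array(p['eye'])
    T=np.array(p['tool_from_camera']).reshape(4,4)
    Rt=R.from_euler('xyz',s['ee_rot'],degrees=True).as_matrix()
    return Rt@T[:3,:3], Rt@T[:3,3]+np.array(s['ee_pos'])
def f(p): return 240/np.tan(np.radians(p['fovy'])/2)
def ray(p,c,r,s=None):
    M,e=frame(p,s); F=f(p)
    return e, M@np.array([(c-p['cx'])/F,-(r-p['cy'])/F,-1])
def pt(p,c,r,s=None,w=2):
    z=p['z_map'][int(r)-w:int(r)+w+1,int(c)-w:int(c)+w+1]; z=z[z>0]
    if len(z)==0: return None
    e,d=ray(p,c,r,s); return e+d*np.median(z)
def atz(p,c,r,z,s=None):
    e,d=ray(p,c,r,s); return e+d*(z-e[2])/d[2]
def cloud(p,mask,s=None):
    rr,cc=np.nonzero(mask&(p['z_map']>0)); z=p['z_map'][rr,cc]; F=f(p); M,e=frame(p,s)
    return (np.c_[(cc-p['cx'])/F*z,-(rr-p['cy'])/F*z,-z])@M.T+e
E
python3 - <<'E'
from h import *
np.set_printoptions(precision=1,suppress=True)
print(state())
for n in ('top','scene'):
    p=cams.grab_frame(n); save(p,n); print(n,{k:(v if np.size(v)<20 else np.shape(v)) for k,v in p.items()})
    for t in ('leg','tube','buttons','leg_tip','foot_end','mouth','hole','bearers','vice','glue','tin','mug','jar','carton','hammer','screwdriver'):
        for d in look_for(p,t)[:3]:
            print(t,np.round(d['at']),round(d['confidence'],2),pt(p,*d['at']))
E
```

```text
pics
{'time_s': 0.0, 'qpos': array([-70.5,  18.4,  89.7,   0. ,  72. ,  -1.1]), 'qvel': array([-0.1,  0.1,  0. ,  0.1, -0. , -0. ]), 'effort': array([  0. , -41.2, -23.2,   0.1,   0. ,  -0. ]), 'ee_pos': array([ 202.3, -537.8,  235.1]), 'ee_rot': array([-179.9,   -0. ,   20.6]), 'force': array([ 0.2, -0.5, -0. ]), 'torque': array([-0.,  0.,  0.]), 'gripper_force': 0.0, 'gripper_width': 90.73681406044847}
top {'color': (480, 640, 3), 'z_map': (480, 640), 'fovy': 46.336441782726546, 'cx': 323.8971994511892, 'cy': 238.7858412480503, 'eye': array([ 285.5,   33.6, 1659.6]), 'rotation': array([  9.5,  -0.4, -89.1]), 'shot': 1}Traceback (most recent call last):
  File "<stdin>", line 8, in <module>
  File "h.py", line 17, in pt
    e,d=ray(p,c,r,s); return e+d*np.median(z)
        ~~~^^^^^^^^^
  File "h.py", line 12, in ray
    M,e=frame(p,s); F=f(p)
        ~~~~~^^^^^
  File "h.py", line 6, in frame
    if 'eye' in p: return np.array(p['rotation']).reshape(3,3), np.array(p['eye'])
                          ~~~~~~~~~~~~~~~~~~~~~~~~~~~~~~~^^^^^
ValueError: cannot reshape array of size 3 into shape (3,3)
```

Rotation is given as roll-pitch-yaw.

```bash
sed -i "s/np.array(p\['rotation'\]).reshape(3,3)/R.from_euler('xyz',p['rotation'],degrees=True).as_matrix()/" h.py
python3 - <<'E'
from h import *
np.set_printoptions(precision=1,suppress=True)
for n in ('top','scene'):
    p=cams.grab_frame(n); save(p,n); print(n,p.keys(),f(p),p['eye'],p['rotation'])
    for t in ('leg','tube','buttons','leg_tip','foot_end','mouth','hole','bearers','vice','glue','tin','mug','jar','carton','hammer','screwdriver'):
        for d in look_for(p,t)[:3]:
            print(t,np.round(d['at']),round(d['confidence'],2),pt(p,*d['at']))
E
```

```text
top dict_keys(['color', 'z_map', 'fovy', 'cx', 'cy', 'eye', 'rotation', 'shot']) 560.8208257745763 [ 285.5   33.6 1659.6] [  9.5  -0.4 -89.1]
leg [279. 260.] 0.77 [488.7 154.9  64.8]
leg [361. 313.] 0.7 [342.6 -83.1  25. ]
leg [256. 332.] 0.63 [283.7 217.9  26.8]
tube [415. 217.] 0.83 [ 603.3 -222.1  153.1]
tube [208. 192.] 0.18 [693.9 375.   22.4]
buttons [359. 315.] 0.94 [337.  -79.   25.6]
buttons [280. 261.] 0.93 [484.8 150.3  63.9]
buttons [259. 331.] 0.74 [287.8 209.2  26. ]
leg_tip [157. 327.] 0.78 [293.3 502.5  19.2]
leg_tip [364. 317.] 0.78 [332.1 -92.6  25.3]
leg_tip [256. 333.] 0.75 [282.3 217.   26.5]
foot_end [257. 332.] 0.95 [285.5 214.   26.2]
foot_end [364. 316.] 0.93 [333.6 -94.1  24.6]
foot_end [275. 262.] 0.7 [482.  164.7  61.5]
mouth [414. 219.] 0.94 [ 597.2 -220.2  154. ]
hole [419. 216.] 0.61 [ 605.2 -232.   153. ]
bearers [261. 260.] 0.95 [487.5 208.   55.4]
vice [423. 221.] 0.63 [ 591.1 -242.3  155.9]
glue [347. 170.] 0.66 [733.7 -33.2 150.2]
glue [418. 216.] 0.21 [ 604.7 -229.1  153.8]
tin [280. 170.] 0.58 [743.6 158.   99.7]
mug [493. 246.] 0.73 [ 548.2 -479
[... 898 characters left out ...]

foot_end [535. 275.] 0.77 [312.3 521.7  23. ]
foot_end [430. 222.] 0.7 [292.2 226.4  22.7]
mouth [224. 215.] 0.94 [ 606.4 -201.2  152.3]
mouth [213. 226.] 0.19 [ 642.2 -208.7  149.3]
hole [223. 216.] 0.82 [ 607.8 -202.1  151.8]
bearers [386. 282.] 0.56 [520.7 202.5  37.7]
vice [212. 225.] 0.67 [ 642.5 -212.3  148.9]
vice [379. 267.] 0.62 [503.7 171.6  60.9]
glue [250. 310.] 0.9 [786.7 -11.4 152.4]
tin [324. 355.] 0.66 [779.8 168.   98.2]
mug [159. 185.] 0.65 [ 541.5 -488.    17.6]
jar [292. 319.] 0.71 [726.   55.1  61.1]
jar [378. 266.] 0.58 [501.8 169.2  62.4]
carton [461. 331.] 0.96 [555.6 412.1  44.2]
hammer [422. 376.] 0.64 [690.2 375.8  22.1]
hammer [379. 266.] 0.52 [500.8 171.7  62.4]
```

View pics/top.png

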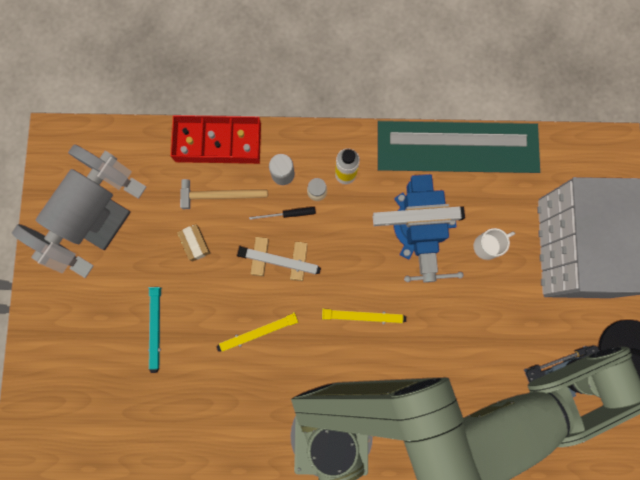

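View pics/scene.png

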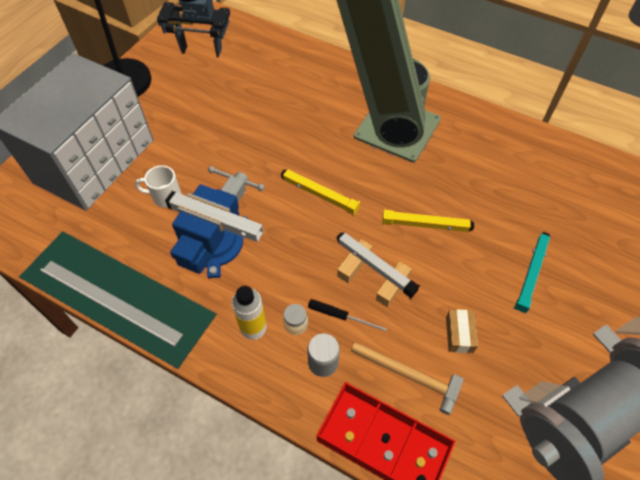

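The candidates in the top view are:
- **Yellow legs:** (361,317) and (257,332).
- **Teal leg:** (154,328).
- **Grey bar on the green mat:** (458,140).
- **Aluminium leg on two bearers:** (279,260), foot at (243,252) and tip at (317,269).

Only the last one fits: it is aluminium, lies on the bearers and has a black foot and plug. The tube is in the blue vice, with its mouth near (376,218). I'll confirm this in a crop and measure both.

Run:
```python
from h import *
np.set_printoptions(precision=1,suppress=True)
def axis(P):
    c=P[:,:2].mean(0); u=np.linalg.svd(P[:,:2]-c,full_matrices=False)[2][0]
    if u[1]>0:u=-u
    a=(P[:,:2]-c)@u; b=(P[:,:2]-c)@[-u[1],u[0]]
    mid=c+u*(np.percentile(a,1)+np.percentile(a,99))/2+np.array([-u[1],u[0]])*(np.percentile(b,3)+np.percentile(b,97))/2
    return mid,np.degrees(np.arctan2(u[1],u[0])),np.percentile(a,99)-np.percentile(a,1),np.percentile(b,97)-np.percentile(b,3),mid+u*a.max(),mid+u*a.min()
ims=[]
for n,box,mb in (('top',(225,235,110,55),(365,200,110,35)),('scene',(325,220,105,85),(160,185,110,60))):
    p=cams.grab_frame(n)
    H=np.zeros((480,640),bool)
    for nm,bx,zl,zh in (('leg',box,54,70),('tube',mb,145,156)):
        M=H.copy(); M[bx[1]:bx[1]+bx[3],bx[0]:bx[0]+bx[2]]=1
        col=p['color'].astype(int); sat=col.max(2)-col.min(2)
        P=cloud(p,M&(sat<45)); P=P[(P[:,2]>zl)&(P[:,2]<zh)]
        print(n,nm,len(P),P[:,2].mean(),*axis(P))
    for nm in('leg','tube'):
        for d in outline_of(p,nm)[:4]: print(nm,d['at'],d['confidence'],d['pixels'].sum())
    x,y,w,h=box; ims.append(cv2.resize(p['color'][y:y+h,x:x+w],(640,int(640*h/w)) if n=='top' else (330,267),interpolation=cv2.INTER_CUBIC))
c=np.zeros((600,640,3),np.uint8); c[:320]=ims[0]; c[325:592,:330]=ims[1]
cv2.imwrite('pics/crop.png',c[:,:,::-1])
```

```text
top leg 683 63.6433301033643 [488.3 155.7] -102.40673378542822 235.83012616170123 23.772007250304895 [462.2  37. ] [514.2 273.3]
top tube 955 152.24586530865363 [ 607.9 -232. ] -85.4213058629288 242.3975691347752 48.75714790922986 [ 617.7 -354.3] [ 597.7 -105.1]
leg [361.5, 315.8] 0.93 689
leg [273.2, 260.1] 0.81 844
leg [157.4, 329.6] 0.76 977
leg [256.8, 334.2] 0.69 786
tube [417.7, 215.7] 0.84 1191
tube [277.0, 261.6] 0.6 786
scene leg 909 62.872796884277626 [494.3 161.1] -102.69473616587933 236.41177689593047 23.841482096243823 [465.9  35.2] [519.7 274. ]
scene tube 1274 152.45871580149222 [ 611.7 -230.1] -85.16894698852145 245.88349503105042 51.11233319430211 [ 622.5 -358.1] [ 601.2 -105.9]
leg [321.8, 190.6] 0.86 1048
leg [427.0, 222.1] 0.85 1139
leg [533.8, 278.4] 0.78 1012
leg [376.4, 266.6] 0.56 1309
tube [220.4, 216.7] 0.95 1452
```

View pics/crop.png

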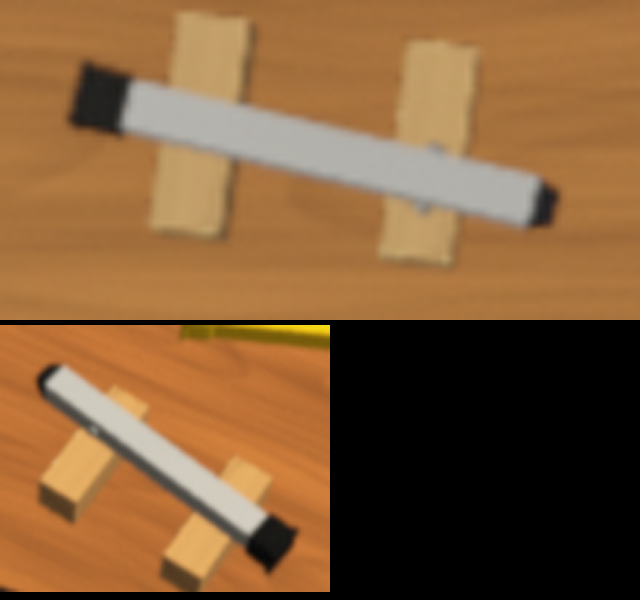

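The crop confirms it: aluminium leg on the bearers, rubber foot at upper left, plug at lower right, buttons near (430,150) and (425,207) in the crop. I'll move above it with yaw about 77.5°.

>>> servo_tool:
  steps:
    - [0,[0,0,0],[0,0,-0.142]]
    - [0,[0,0,0],[0,0,-0.142]]
    - [0,[0,0,0],[0,0,-0.142]]
    - [0,[0,0,0],[0,0,-0.142]]
    - [0,[0,0,0],[0,0,-0.142]]
    - [0,[0,0,0],[0,0,-0.142]]
    - [0,[0,0,0],[0,0,-0.142]]
    - [0,[40,8,0],[0,0,0]]
    - [0,[46,8,0],[0,0,0]]
    - [0,[46,8,0],[0,0,0]]

```text
time_s: 3.1
ee_pos: [254.6, -413.2, 235.8]
ee_rot: [180.0, -0.0, 77.5]
force: [0.9, 0.6, -0.1]
gripper_width: 91.1
gripper_force: 0.0
```

>>> servo_tool:
  steps:
    - [0,[46,8,0],[0,0,0]]
    - [0,[46,8,0],[0,0,0]]
    - [0,[46,8,0],[0,0,0]]
    - [0,[46,8,0],[0,0,0]]
    - [0,[46,8,0],[0,0,0]]
    - [0,[46,8,0],[0,0,0]]
    - [0,[46,8,0],[0,0,0]]
    - [0,[46,8,0],[0,0,0]]
    - [0,[30,5,0],[0,0,0]]
    - [0,[0,0,0],[0,0,0]]

```text
time_s: 4.1
ee_pos: [408.5, -37.8, 236.1]
ee_rot: [179.9, -0.1, 77.9]
force: [0.6, -1.2, 1.0]
gripper_width: 91.0
gripper_force: 0.0
```

Run:
```python
from h import *
np.set_printoptions(precision=1,suppress=True)
s=state();p=cams.grab_frame('wrist');save(p,'w1');print(s['ee_pos'],s['ee_rot'],s['qpos']);print(p['tool_from_camera'],f(p))
for t in('leg','mouth','tube','hole','leg_tip','buttons'):
    for d in look_for(p,t)[:2]: print(t,d['at'],d['confidence'],pt(p,*d['at'],s=s))
```

```text
[408.5 -37.8 236.1] [179.9  -0.1  77.9] [ -6.9   3.2 109.    0.1  67.7   5.2]
[[  -0.     1.     0.3   82.4]
 [   1.     0.    -0.    -0.4]
 [  -0.     0.3   -1.  -149. ]
 [   0.     0.     0.     1. ]] 410.26052200079414
leg [254.2, 242.6] 0.93 [341.8 -50.9  26.9]
leg [174.3, 36.1] 0.86 [324.9 127.6  29.9]
mouth [614.5, 293.2] 0.56 [ 598.1 -113.4  124.6]
tube [616.9, 292.7] 0.85 [ 599.7 -113.3  124.6]
tube [372.8, 50.0] 0.65 [470.9  80.6  64.8]
hole [615.4, 293.3] 0.85 [ 598.7 -113.6  124.6]
leg_tip [172.2, 32.0] 0.88 [324.3 130.7  30.1]
leg_tip [253.0, 241.4] 0.73 [341.1 -49.6  26.8]
buttons [249.2, 237.2] 0.89 [338.6 -45.   26.5]
buttons [173.7, 35.5] 0.67 [324.7 128.1  30.3]
```

View pics/w1.png

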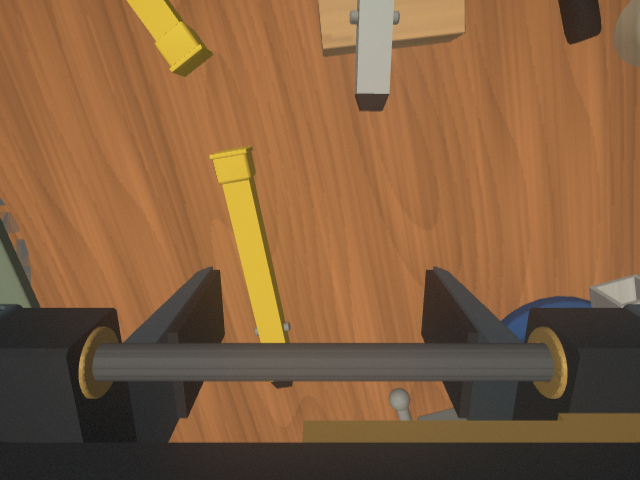

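The wrist view shows the leg tip at (372,100), its buttons at (355,17) and (397,17), and the tube mouth at the right edge (615,290). I'll move closer over the leg.

>>> servo_tool:
  steps:
    - [0,[40,10,0],[0,0,0]]
    - [0,[40,10,0],[0,0,0]]
    - [0,[30,10,0],[0,0,0]]
    - [0,[20,6,0],[0,0,0]]
    - [0,[0,0,0],[0,0,0]]
    - [0,[0,0,0],[0,0,0]]
    - [0,[0,0,0],[0,0,0]]
    - [0,[0,0,0],[0,0,0]]
    - [0,[0,0,0],[0,0,0]]
    - [0,[0,0,0],[0,0,0]]

```text
time_s: 5.45
ee_pos: [470.4, 78.1, 236.1]
ee_rot: [180.0, 0.0, 77.5]
force: [-0.4, 0.2, 0.1]
gripper_width: 91.1
gripper_force: 0.0
```

```bash
cat >> h.py <<'E'
def fit(P):
    c=P[:,:2].mean(0); u=np.linalg.svd(P[:,:2]-c,full_matrices=False)[2][0]
    if u[1]>0:u=-u
    v=np.array([-u[1],u[0]]); a=(P[:,:2]-c)@u; b=(P[:,:2]-c)@v
    bm=(np.percentile(b,2)+np.percentile(b,98))/2
    q=lambda t:c+u*t+v*bm
    return dict(yaw=np.degrees(np.arctan2(u[1],u[0])),w=np.ptp(np.percentile(b,[2,98])),lo=q(a.min()),hi=q(a.max()),z=np.median(P[:,2]),u=u,n=len(P))
E
python3 - <<'E'
from h import *
np.set_printoptions(precision=1,suppress=True)
s=state();p=cams.grab_frame('wrist');save(p,'w2');print(s['ee_pos'],s['ee_rot'])
M=np.ones((480,640),bool); M[260:]=0
col=p['color'].astype(int); sat=np.ptp(col,axis=2)
P=cloud(p,M,s); S=sat[M&(p['z_map']>0)]
d=np.linalg.norm(P[:,:2]-[490,157],axis=1)
k=(d<150)&(S<40)&(P[:,2]>58)&(P[:,2]<70)
F=fit(P[k]);print(F)
# metal only (bright)
B=col.min(2)[M&(p['z_map']>0)]
F=fit(P[k&(B>110)]);print('metal',F)
for t in('leg','leg_tip','foot_end','buttons'):
    for d in look_for(p,t)[:2]: print(t,d['at'],d['confidence'],pt(p,*d['at'],s=s))
E
```

```text
[470.4  78.1 236.1] [180.    0.   77.5]
{'yaw': np.float64(-102.68745749255112), 'w': np.float64(22.714254829811125), 'lo': array([506.8, 235. ]), 'hi': array([464.7,  48. ]), 'z': np.float64(64.33577381707858), 'u': array([-0.2, -1. ]), 'n': 8112}
metal {'yaw': np.float64(-102.68291275515433), 'w': np.float64(22.724711172687257), 'lo': array([506.8, 235. ]), 'hi': array([465.5,  51.4]), 'z': np.float64(64.34293605425614), 'u': array([-0.2, -1. ]), 'n': 8006}
leg [84.5, 112.1] 0.95 [295.1 206.   26.3]
leg [238.4, 408.4] 0.63 [ 339.6 -105.7   25.8]
leg_tip [326.8, 127.8] 0.82 [489.6 150.6  64.7]
leg_tip [237.5, 407.6] 0.75 [ 338.8 -104.8   25.5]
foot_end [323.8, 128.0] 0.91 [487.4 150.9  64.1]
foot_end [234.3, 405.7] 0.82 [ 336.3 -101.7   25.7]
buttons [84.1, 112.2] 0.91 [294.8 206.   26.3]
buttons [323.4, 129.5] 0.65 [486.9 149.9  64.2]
```

View pics/w2.png

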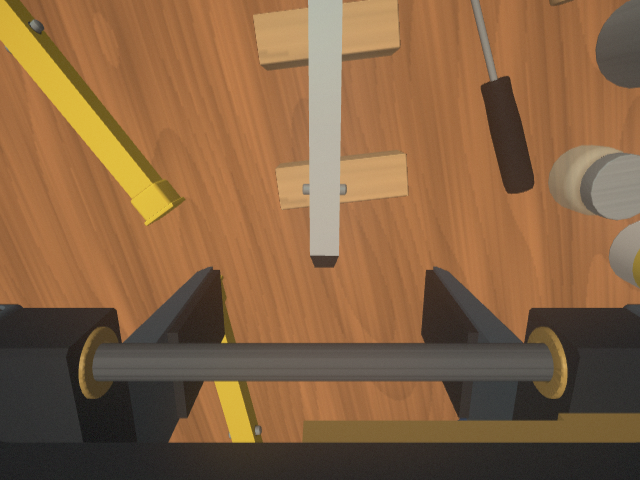

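The view shows the leg's buttons at (303,189) and (347,189), the metal ending at row 256 and the bearers clear of mid-length. Leg top is z≈64, so the axis is at 52. I'll descend on leg_mid and grip there, between the bearers.

>>> servo_tool:
  steps:
    - [0,[40,1,0],[0,0,0]]
    - [0,[41,0,0],[0,0,0]]
    - [0,[0,0,40],[0,0,0]]
    - [0,[0,0,40],[0,0,0]]
    - [0,[0,0,40],[0,0,0]]
    - [0,[0,0,30],[0,0,0]]
    - [0,[0,0,20],[0,0,0]]
    - [0,[0,0,11],[0,0,0]]
    - [0,[0,0,0],[0,0,0]]
    - [0,[0,0,0],[0,0,0]]

```text
time_s: 6.7
ee_pos: [489.7, 157.6, 55.6]
ee_rot: [179.9, -0.0, 77.6]
force: [0.4, -0.5, 0.3]
gripper_width: 91.1
gripper_force: 0.0
```

>>> servo_tool:
  steps:
    - [255,[0,0,0],[0,0,0]]
    - [255,[0,0,0],[0,0,0]]
    - [255,[0,0,0],[0,0,0]]
    - [255,[0,0,0],[0,0,0]]
    - [255,[0,0,0],[0,0,0]]
    - [255,[0,0,0],[0,0,0]]
    - [255,[0,0,0],[0,0,0]]
    - [255,[0,0,0],[0,0,0]]
    - [255,[0,0,0],[0,0,0]]
    - [255,[0,0,0],[0,0,0]]
  squeeze: 35

```text
time_s: 7.7
ee_pos: [489.0, 157.4, 54.9]
ee_rot: [180.0, 0.0, 77.6]
force: [0.3, -0.1, -0.3]
gripper_width: 23.8
gripper_force: 35.0
```

>>> servo_tool:
  steps:
    - [255,[0,0,-10],[0,0,0]]
    - [255,[0,0,-25],[0,0,0]]
    - [255,[0,0,-35],[0,0,0]]
    - [255,[0,0,-35],[0,0,0]]
    - [255,[0,0,-35],[0,0,0]]
    - [255,[0,0,-35],[0,0,-0.06]]
    - [255,[0,0,-35],[0,0,-0.06]]
    - [255,[0,0,-25],[0,0,-0.06]]
    - [255,[0,0,-10],[0,0,-0.06]]
    - [255,[0,0,0],[0,0,-0.058]]

```text
time_s: 8.7
ee_pos: [489.4, 157.6, 302.6]
ee_rot: [179.7, -0.1, 94.8]
force: [-0.1, -0.3, -1.6]
gripper_width: 24.0
gripper_force: 35.0
```

>>> servo_tool:
  steps:
    - [255,[-20,0,0],[0,0,0]]
    - [255,[-38,0,0],[0,0,0]]
    - [255,[-40,0,0],[0,0,0]]
    - [255,[-40,0,0],[0,0,0]]
    - [255,[-40,0,0],[0,0,0]]
    - [255,[-40,0,0],[0,0,0]]
    - [255,[-40,0,0],[0,0,0]]
    - [255,[-40,0,0],[0,0,0]]
    - [255,[-22,0,0],[0,0,0]]
    - [255,[-10,0,0],[0,0,0]]

```text
time_s: 9.7
ee_pos: [515.2, -173.3, 300.0]
ee_rot: [-180.0, 0.0, 94.5]
force: [-0.2, 1.1, -2.4]
gripper_width: 23.7
gripper_force: 35.0
```

>>> servo_tool:
  steps:
    - [255,[0,0,0],[0,0,0]]
    - [255,[0,0,0],[0,0,0]]
    - [255,[0,0,0],[0,0,0]]
    - [255,[0,0,0],[0,0,0]]
    - [255,[0,0,0],[0,0,0]]
    - [255,[0,0,0],[0,0,0]]
    - [255,[0,0,0],[0,0,0]]
    - [255,[0,0,0],[0,0,0]]
    - [255,[0,0,0],[0,0,0]]
    - [255,[0,0,0],[0,0,0]]

```text
time_s: 10.7
ee_pos: [515.7, -171.5, 299.9]
ee_rot: [180.0, 0.0, 94.6]
force: [-0.6, 0.9, -1.3]
gripper_width: 23.5
gripper_force: 35.0
```

Run:
```python
from h import *
np.set_printoptions(precision=1,suppress=True)
s=state();p=cams.grab_frame('wrist');save(p,'w3');print(s['ee_pos'],s['ee_rot'],s['gripper_width'],s['force'])
M=np.ones((480,640),bool)
col=p['color'].astype(int); sat=np.ptp(col,axis=2); v=p['z_map']>0
P=cloud(p,M,s); S=sat[v]
d=np.abs(P[:,:2]-[603,-150])
k=(d[:,0]<40)&(d[:,1]<60)&(S<40)&(P[:,2]>148)&(P[:,2]<158)
print(fit(P[k]))
T=np.zeros((480,640),np.uint8); T[v]=k*255; n,l,st,_=cv2.connectedComponentsWithStats(T); print(st)
k=(np.abs((P-s['ee_pos'])@[0,0,1])<20)&(S<40); print('leg pts',fit(P[k]))
```

```text
[ 515.7 -171.5  299.9] [180.    0.   94.6] 23.543134021264994 [-0.6  0.9 -1.3]
{'yaw': np.float64(-84.11497235023208), 'w': np.float64(41.571496817933195), 'lo': array([ 597.1, -104.8]), 'hi': array([ 608.2, -212.3]), 'z': np.float64(153.41370928022826), 'u': array([ 0.1, -1. ]), 'n': 6448}
[[     0      0    640    480 300752]
 [   415    150     54    142   6128]
 [   401    270     12     19    163]
 [   462    270     10     23    157]]
leg pts {'yaw': np.float64(-85.45417350991474), 'w': np.float64(32.37196180480407), 'lo': array([506.5, -55.4]), 'hi': array([ 518.7, -208.5]), 'z': np.float64(309.5507863391078), 'u': array([ 0.1, -1. ]), 'n': 29958}
```

View pics/w3.png

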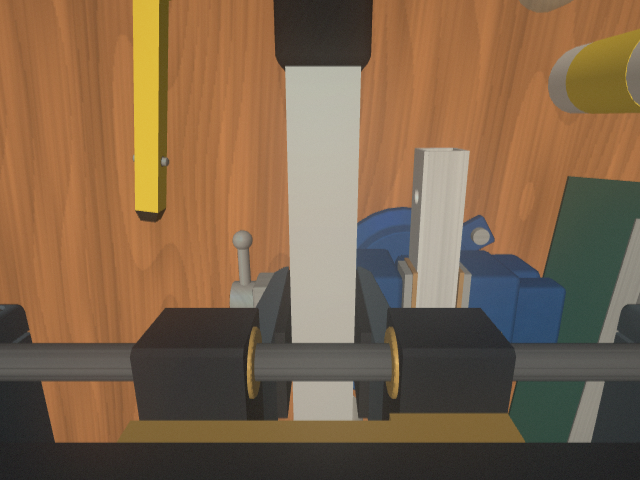

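The view shows the held leg straight down the centre, foot at row 60. The tube's open mouth is at (441,150), with a hole in its side at (417,197). I'll tighten both fits.

```bash
cat > m.py <<'E'
from h import *
np.set_printoptions(precision=2,suppress=True)
s=state();p=cams.grab_frame('wrist');print(s['ee_pos'],s['ee_rot'])
col=p['color'].astype(int); sat=np.ptp(col,axis=2); v=p['z_map']>0
P=cloud(p,v,s); S=sat[v];B=col.min(2)[v]
def ex(k,n):
    A=P[k]; F=fit(A); print(n,F)
    X=np.c_[A-A.mean(0)]; u=F['u']; t=X[:,:2]@u; print(n,'slope deg',np.degrees(np.polyfit(t,X[:,2],1)[0]), 'side roll',np.degrees(np.polyfit(X[:,:2]@[-u[1],u[0]],X[:,2],1)[0]))
ex((np.abs(P[:,0]-603)<35)&(P[:,1]>-185)&(P[:,1]<-95)&(S<40)&(P[:,2]>151)&(P[:,2]<156),'tube')
z=s['ee_pos'][2]
d=P[:,:2]-s['ee_pos'][:2]; u=np.radians(s['ee_rot'][2]); a=d@[np.cos(u),np.sin(u)]; b=d@[np.sin(u),-np.cos(u)]
ex((abs(b)<20)&(a>20)&(a<95)&(S<40)&(B>120)&(P[:,2]>z+3)&(P[:,2]<z+15),'leg')
E
python3 m.py
```

```text
[ 515.62 -171.52  299.93] [-180.      0.     94.63]
tube {'yaw': np.float64(-84.31489436140455), 'w': np.float64(30.973788976397707), 'lo': array([ 597.72, -104.75]), 'hi': array([ 605.82, -186.17]), 'z': np.float64(153.3792442374529), 'u': array([ 0.1, -1. ]), 'n': 4739}
tube slope deg 0.01718463726430031 side roll 0.1695677549455218
leg {'yaw': np.float64(-85.4655348022894), 'w': np.float64(22.89583667180898), 'lo': array([508.23, -76.81]), 'hi': array([ 514.16, -151.57]), 'z': np.float64(309.33462065570325), 'u': array([ 0.08, -1.  ]), 'n': 15121}
leg slope deg -0.004864256488720393 side roll 0.05371318694610074
```

```bash
cat > m2.py <<'E'
from h import *
np.set_printoptions(precision=2,suppress=True)
s=state()
for n in('wrist','top','scene'):
    p=cams.grab_frame(n)
    col=p['color'].astype(int); v=p['z_map']>0
    P=cloud(p,v,s); S=np.ptp(col,axis=2)[v]
    A=P[(np.abs(P[:,0]-606)<30)&(P[:,1]>(-180 if n=='wrist' else -190))&(P[:,1]<-100)&(S<40)&(P[:,2]>150.5)&(P[:,2]<156)]
    ys=np.arange(-190,-106,4.); m=[]
    for y in ys:
        b=A[abs(A[:,1]-y)<3.5,0]
        if len(b)>15: m.append((y,(b.min()+b.max())/2,np.ptp(b)))
    m=np.array(m); c=np.polyfit(m[:,0],m[:,1],1); print(n,len(m),'yaw',-90-np.degrees(np.arctan(c[0])),'x@-105',np.polyval(c,-105),'x@-180',np.polyval(c,-180),'w',np.median(m[:,2]),'z',np.median(A[:,2]),'ymax',A[:,1].max())
E
python3 m2.py
```

```text
wrist 19 yaw -85.02057206828358 x@-105 598.3261825381954 x@-180 604.8606982594098 w 32.62656278610211 z 153.35726204908906 ymax -103.8300931041048
top 7 yaw -84.41581168789503 x@-105 596.3101723748617 x@-180 603.6430908001851 w 28.153148010827294 z 153.44201497134748 ymax -109.01582652334156
scene 20 yaw -85.20150655073564 x@-105 601.1776008080147 x@-180 607.4735407990414 w 30.808054371262358 z 153.10458699244123 ymax -104.13202001010666
```

>>> servo_tool:
  steps:
    - [255,[0,0,0],[0,0,-0.008]]
    - [255,[20,8,0],[0,0,0]]
    - [255,[35,15,0],[0,0,0]]
    - [255,[35,15,0],[0,0,0]]
    - [255,[35,15,0],[0,0,0]]
    - [255,[35,15,0],[0,0,0]]
    - [255,[30,12,0],[0,0,0]]
    - [255,[19.3,8.2,0],[0,0,0]]
    - [255,[0,0,20],[0,0,0]]
    - [255,[0,0,30],[0,0,0]]

```text
time_s: 11.95
ee_pos: [586.3, 45.9, 251.1]
ee_rot: [179.7, 0.0, 95.2]
force: [0.2, -1.1, -2.6]
gripper_width: 23.8
gripper_force: 35.0
```

>>> servo_tool:
  steps:
    - [255,[0,0,30],[0,0,0]]
    - [255,[0,0,30],[0,0,0]]
    - [255,[0,0,25],[0,0,0]]
    - [255,[0,0,15],[0,0,0]]
    - [255,[0,0,10],[0,0,0]]
    - [255,[0,0,0],[0,0,0]]
    - [255,[0,0,0],[0,0,0]]
    - [255,[0,0,0],[0,0,0]]
    - [255,[0,0,0],[0,0,0]]
    - [255,[0,0,0],[0,0,0]]

```text
time_s: 12.95
ee_pos: [585.2, 44.9, 140.7]
ee_rot: [179.9, 0.0, 95.1]
force: [0.3, -0.5, -1.4]
gripper_width: 23.6
gripper_force: 35.0
```

Run:
```python
from h import *
np.set_printoptions(precision=2,suppress=True)
s=state();print(s['ee_pos'],s['ee_rot'],s['force'])
ims=[]
for n,b in(('scene',(200,170,130,90)),('top',(320,190,110,60))):
    p=cams.grab_frame(n); x,y,w,h=b
    ims.append(cv2.resize(p['color'][y:y+h,x:x+w],(600,300),interpolation=cv2.INTER_CUBIC))
    col=p['color'].astype(int); v=p['z_map']>0; P=cloud(p,v); S=np.ptp(col,axis=2)[v]
    k=(np.abs(P[:,0]-595)<40)&(P[:,1]<0)&(P[:,1]>-190)&(P[:,2]>144)&(P[:,2]<157)&(S<45)
    A=P[k]
    for y0 in (-65,-45,-30,-110,-125,-140,-155,-170,-185):
        B=A[abs(A[:,1]-y0)<5]
        if len(B)>8: print(n,y0,len(B),(B[:,0].min()+B[:,0].max())/2,np.ptp(B[:,0]),np.median(B[:,2]))
cv2.imwrite('pics/pre.png',np.vstack(ims)[:,:,::-1])
```

```text
[585.21  44.86 140.66] [179.92   0.01  95.1 ] [ 0.35 -0.47 -1.39]
scene -65 34 597.7852615877352 23.53739479953299 149.51560727116657
scene -45 36 596.4282990486117 24.3915388968677 149.478077762044
scene -30 37 594.5379220584489 27.62289706866636 150.053975635082
scene -110 54 602.1828208766663 31.087029731373264 152.3164740474856
scene -125 50 603.3742212478849 33.238285700081065 152.829210526755
scene -140 51 604.9779971688652 33.820523983945236 152.52745746154642
scene -155 47 604.0114758909612 34.1727933739478 153.11668927513824
scene -170 50 605.7296267671513 33.00656518604819 153.04911986584352
scene -185 48 607.0311536629156 34.3112811692323 153.0671098597037
top -65 26 593.3913672525633 20.571431087435712 149.18361475033862
top -45 35 592.1697601483434 23.53782735876257 148.63378230950593
top -110 30 597.0406299045334 31.0186897977876 152.7953817964767
top -125 37 599.4744219833892 31.415887597366122 152.35431639880267
top -140 33 599.4704711782454 30.344366143525804 153.8708107517557
top -155 39 600.7657732830008 29.651827150377585 153.26229170339343
top -170 35 603.1936823911601 30.665842560110832 152.92228628232215
top -185 41 604.8400704020937 32.98643385831781 153.23113248963568
```

View pics/pre.png

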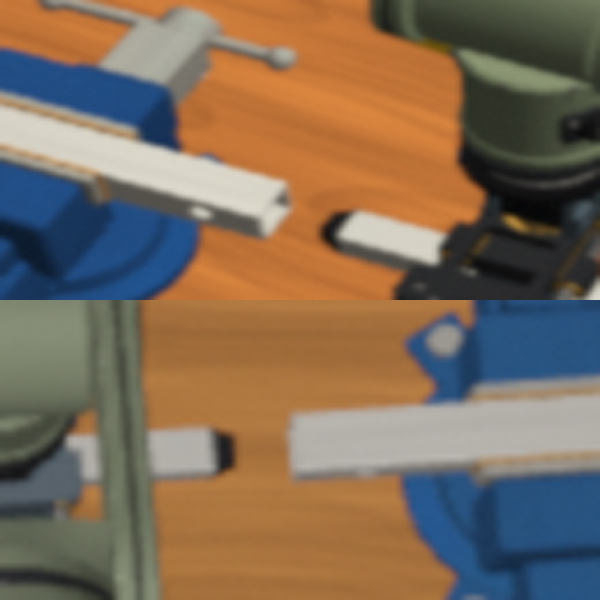

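The crop shows the plug about 30 mm short of the mouth and in line with it in both views (leg centre within about 0.5 mm of the tube's). I'll enter slowly.

>>> servo_tool:
  steps:
    - [255,[-8,0,0.4],[0,0,0]]
    - [255,[-8,0,0],[0,0,0]]
    - [255,[-6,0,0],[0,0,0]]
    - [255,[-4,0,0],[0,0,0]]
    - [255,[-4,0,0],[0,0,0]]
    - [255,[-4,0,0],[0,0,0]]
    - [255,[-3,0,0],[0,0,0]]
    - [255,[-3,0,0],[0,0,0]]
    - [255,[-2,0,0],[0,0,0]]
    - [255,[0,0,0],[0,0,0]]

```text
time_s: 14.05
ee_pos: [588.7, 2.8, 139.5]
ee_rot: [180.0, 0.0, 95.1]
force: [-0.1, -0.5, -1.9]
gripper_width: 24.1
gripper_force: 35.0
```

>>> servo_tool:
  steps:
    - [255,[-2,0,0],[0,0,0]]
    - [255,[-3,0,0],[0,0,0]]
    - [255,[-3,0,0],[0,0,0]]
    - [255,[-3,0,0],[0,0,0]]
    - [255,[-3,0,0],[0,0,0]]
    - [255,[-3,0,0],[0,0,0]]
    - [255,[-3,0,0],[0,0,0]]
    - [255,[-2,0,0],[0,0,0]]
    - [255,[0,0,0],[0,0,0]]
    - [255,[0,0,0],[0,0,0]]

```text
time_s: 15.05
ee_pos: [590.6, -18.9, 139.5]
ee_rot: [-180.0, 0.0, 95.1]
force: [-0.2, 0.0, -1.8]
gripper_width: 24.1
gripper_force: 35.0
```

>>> servo_tool:
  steps:
    - [255,[-3,0,0],[0,0,0]]
    - [255,[-3,0,0],[0,0,0]]
    - [255,[-3,0,0],[0,0,0]]
    - [255,[-3,0,0],[0,0,0]]
    - [255,[-3,0,0],[0,0,0]]
    - [255,[-3,0,0],[0,0,0]]
    - [255,[-2,0,0],[0,0,0]]
    - [255,[-1,0,0],[0,0,0]]
    - [255,[0,0,0],[0,0,0]]
    - [255,[0,0,0],[0,0,0]]

```text
time_s: 16.05
ee_pos: [592.4, -39.8, 139.5]
ee_rot: [-180.0, 0.0, 95.1]
force: [0.5, 0.4, -1.2]
gripper_width: 23.8
gripper_force: 35.0
```

Run:
```python
from h import *
np.set_printoptions(precision=2,suppress=True)
s=state();print(s['ee_pos'],s['ee_rot'],s['force'],s['torque'])
ims=[]
for n,b in(('scene',(200,170,130,65)),('top',(320,190,110,55))):
    p=cams.grab_frame(n); x,y,w,h=b
    ims.append(cv2.resize(p['color'][y:y+h,x:x+w],(600,300),interpolation=cv2.INTER_CUBIC))
    for d in look_for(p,'buttons')[:4]: print(n,np.round(d['at']),d['confidence'],atz(p,*d['at'],137))
cv2.imwrite('pics/in1.png',np.vstack(ims)[:,:,::-1])
```

```text
[592.44 -39.8  139.53] [-180.     0.    95.1] [ 0.55  0.39 -1.24] [-0.02 -0.06  0.01]
scene [313. 251.] 0.91 [581.48  29.71 137.  ]
scene [432. 221.] 0.86 [367.21 241.21 137.  ]
scene [333. 196.] 0.71 [418.39  -2.78 137.  ]
scene [530. 276.] 0.67 [398.48 498.26 137.  ]
top [153. 327.] 0.87 [293.85 479.57 137.  ]
top [249. 338.] 0.84 [268.76 223.87 137.  ]
top [318. 222.] 0.59 [586.07  45.58 137.  ]
top [389. 318.] 0.47 [ 325.75 -150.52  137.  ]
```

View pics/in1.png

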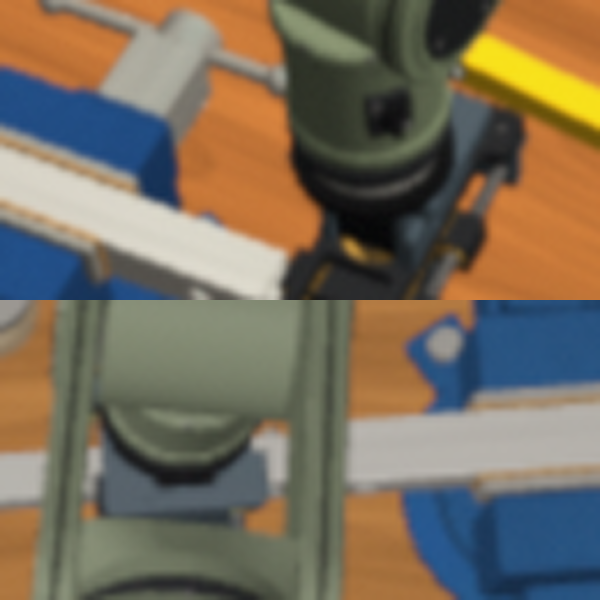

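The leg is in about 55 mm with no force. I'll let go and lift to view the buttons and rim from the wrist camera.

>>> servo_tool:
  steps:
    - [0,[0,0,0],[0,0,0]]
    - [0,[0,0,0],[0,0,0]]
    - [0,[0,0,0],[0,0,0]]
    - [0,[0,0,0],[0,0,0]]
    - [0,[0,0,0],[0,0,0]]
    - [0,[0,0,0],[0,0,0]]
    - [0,[0,0,-20],[0,0,0]]
    - [0,[0,0,-40],[0,0,0]]
    - [0,[0,0,-40],[0,0,0]]
    - [0,[0,0,0],[0,0,0]]

```text
time_s: 17.25
ee_pos: [595.5, -40.1, 245.8]
ee_rot: [179.3, 0.1, 95.1]
force: [0.4, 0.8, -0.3]
gripper_width: 91.1
gripper_force: 0.0
```

>>> servo_tool:
  steps:
    - [0,[-30,0,0],[0,0,0]]
    - [0,[-30,0,0],[0,0,0]]
    - [0,[-20,0,0],[0,0,0]]
    - [0,[0,0,0],[0,0,0]]
    - [0,[0,0,0],[0,0,0]]
    - [0,[0,0,0],[0,0,0]]
    - [0,[0,0,0],[0,0,0]]
    - [0,[0,0,0],[0,0,0]]
    - [0,[0,0,0],[0,0,0]]
    - [0,[0,0,0],[0,0,0]]

```text
time_s: 18.25
ee_pos: [599.6, -119.2, 239.6]
ee_rot: [180.0, 0.0, 95.1]
force: [-0.2, 0.2, 0.3]
gripper_width: 91.1
gripper_force: 0.0
```

Run:
```python
from h import *
np.set_printoptions(precision=2,suppress=True)
s=state();p=cams.grab_frame('wrist');save(p,'w4');print(s['ee_pos'],s['ee_rot'],s['force'],s['gripper_width'])
print(f(p),p['cx'],p['cy'],p['tool_from_camera'])
col=p['color'].astype(int); v=p['z_map']>0; P=cloud(p,v,s); S=np.ptp(col,axis=2)[v]
d=P-s['ee_pos']; u=np.radians(s['ee_rot'][2]); a=d[:,:2]@[np.cos(u),np.sin(u)]; b=d[:,:2]@[np.sin(u),-np.cos(u)]
k=(abs(b)<30)&(P[:,2]>120)&(P[:,2]<158)&(S<45)&(a>-40)
for a0 in range(-20,150,6):
    j=k&(abs(a-a0)<1.5)
    if j.sum()>10: print(a0,j.sum(),'b',b[j].min(),b[j].max(),'top z',np.percentile(P[j,2],80))
```

```text
[ 599.57 -119.2   239.62] [179.99   0.01  95.12] [-0.19  0.18  0.33] 91.13116363601895
410.26052200079414 322.53109352135306 239.25233520748952 [[  -0.      0.96    0.28   82.48]
 [   1.      0.     -0.      0.11]
 [  -0.      0.28   -0.96 -149.01]
 [   0.      0.      0.      1.  ]]
-20 226 b -15.675987155193663 16.074740573605332 top z 153.96639260083003
-14 243 b -15.683065806818869 16.045412749472476 top z 153.979626622908
-8 234 b -15.463381493385665 15.82582481515871 top z 153.8743914603361
-2 246 b -15.370886335147507 15.746709761549686 top z 153.79159654974796
4 252 b -15.843979910587638 15.639715946365996 top z 153.79610239727643
10 244 b -15.680920847264117 15.55351400828432 top z 153.8862464234737
16 322 b -15.736709293717233 15.908752346779712 top z 151.03970029672092
22 229 b -16.932589097419147 17.502007286352757 top z 148.38241191285925
28 291 b -17.563293496535064 17.650336058517155 top z 147.85158860069225
34 203 b -11.468851911751898 11.944576045168553 top z 147.69269251735284
40 200 b -11.358387449067097 11.899541057062141 top z 147.51722697141986
46 203 b -11.3005
[... 515 characters left out ...]
 11.97360003137149 top z 144.98802515172497
94 211 b -11.299722426724385 11.921932845748806 top z 144.6417360855952
100 246 b -11.160167252761562 11.880304201181811 top z 144.33217540612986
106 252 b -11.082605879560166 12.32917821095536 top z 143.97872366539065
112 257 b -11.533131184183734 12.289084622479024 top z 143.6453657439383
118 250 b -11.514128267307635 12.242059082406529 top z 143.33648814982357
124 260 b -11.41839145670938 12.15667804005195 top z 143.11798355600274
130 264 b -11.33424808413016 12.094116713577298 top z 142.68551796650857
136 264 b -11.272307431295685 11.992375188569069 top z 142.4546372536351
142 222 b -11.18091481537493 11.962848675719824 top z 142.12027725459802
```

View pics/w4.png

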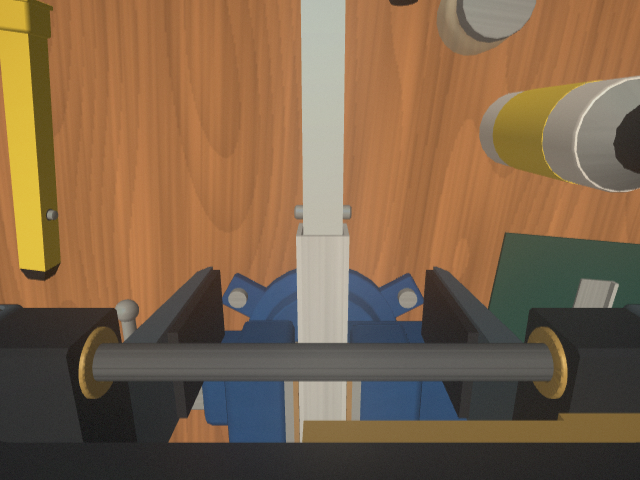

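The view shows both buttons outside the rim at about (298,212) and (348,212), with the rim's top edge at row 234. The leg sags about 3°. Next, exact positions along the axis.

Run:
```python
from h import *
np.set_printoptions(precision=2,suppress=True)
s=state();p=cams.grab_frame('wrist');print(s['ee_pos'])
col=p['color'].astype(int); v=p['z_map']>0; P=cloud(p,v,s); S=np.ptp(col,axis=2)[v]
d=P-s['ee_pos']; u=np.radians(s['ee_rot'][2]); a=d[:,:2]@[np.cos(u),np.sin(u)]; b=d[:,:2]@[np.sin(u),-np.cos(u)]
st=(abs(b)>13.5)&(abs(b)<20)&(P[:,2]>128)&(P[:,2]<145)&(a>5)&(a<45)
for sg in(1,-1):
    j=st&(b*sg>0); print('stud pts',sg,j.sum(),np.percentile(a[j],[1,10,50,90,99]),'z',np.percentile(P[j,2],[5,50,95]),'b',abs(b[j]).max())
t=(abs(b)<15)&(P[:,2]>152.5)&(P[:,2]<157)&(a<40)&(a>-20); print('rim',np.percentile(a[t],[98,99.5,100]))
l=(abs(b)<9)&(P[:,2]<150)&(P[:,2]>146)&(a<40)&(a>5); print('leg starts',np.percentile(a[l],[0,.5,2]))
import collections
for c,r,z in((322,234,153.9),(298,212,137),(348,212,137),(298,206,137),(298,218,137)):
    q=atz(p,c,r,z,s)-s['ee_pos']; print(c,r,'a',q[:2]@[np.cos(u),np.sin(u)],'b',q[:2]@[np.sin(u),-np.cos(u)])
x,y,w,h=280,190,90,60
cv2.imwrite('pics/w4c.png',cv2.resize(p['color'][y:y+h,x:x+w],(720,480),interpolation=cv2.INTER_CUBIC)[:,:,::-1])
```

```text
[ 599.57 -119.29  239.63]
stud pts 1 131 [14.39 14.65 25.34 29.18 29.79] z [132.98 139.21 141.92] b 18.072683236726842
stud pts -1 118 [14.45 14.6  25.32 29.13 30.  ] z [132.57 139.04 142.01] b 17.582705000141424
rim [14.36 14.79 15.04]
leg starts [14.14 14.28 14.57]
322 234 a 15.984991148912236 b -0.07825417411027888
298 212 a 25.566123349817314 b -15.125210683725506
348 212 a 25.518228168262624 b 16.249077143133768
298 206 a 29.40109904728619 b -15.054882447450439
298 218 a 21.698312813863183 b -15.196141066262106
```

View pics/w4c.png

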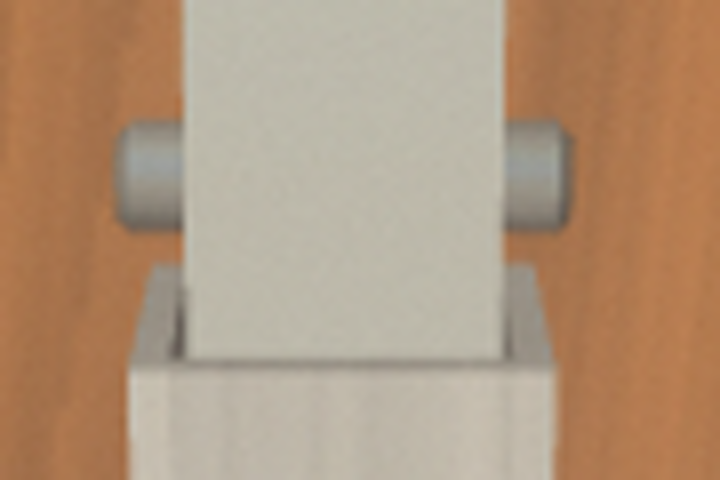

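The crop shows both buttons fully proud, about 10 mm centre-to-rim with clear space. Next I'll pinch the rear half: pad front edge 1 mm behind the button centre and tool tilted 3° to match the sag.

>>> servo_tool:
  steps:
    - [0,[20,0.4,0],[0,0,0]]
    - [0,[22.4,0,0],[0,0,0]]
    - [0,[0,0,30],[0,0,0]]
    - [0,[0,0,30],[0,0,0]]
    - [0,[0,0,25],[0,0,0]]
    - [0,[0,0,12],[0,0,0]]
    - [0,[0,0,5],[0,-0.026,0]]
    - [0,[0,0,0],[0,-0.026,0]]
    - [0,[0,0,0],[0,0,0]]
    - [0,[0,0,0],[0,0,0]]

```text
time_s: 19.35
ee_pos: [597.0, -76.9, 138.9]
ee_rot: [179.9, 3.0, 95.1]
force: [0.7, -0.3, 0.5]
gripper_width: 91.5
gripper_force: 0.0
```

Run:
```python
from h import *
np.set_printoptions(precision=2,suppress=True)
s=state(); u=np.radians(95.12); d=s['ee_pos']-np.array([599.57,-119.25,239.62])
print(s['ee_pos'],s['ee_rot'],s['force'],'a',d[:2]@[np.cos(u),np.sin(u)],'b',d[:2]@[np.sin(u),-np.cos(u)])
```

```text
[596.99 -76.94 138.91] [179.85   3.02  95.14] [ 0.68 -0.28  0.48] a 42.374895903430506 b 1.207969378451874
```

>>> servo_tool:
  steps:
    - [0,[0,0,0],[0,0,0]]
    - [0,[0,0,0],[0,0,0]]
    - [255,[0,0,0],[0,0,0]]
    - [255,[0,0,0],[0,0,0]]
    - [255,[0,0,0],[0,0,0]]
    - [255,[0,0,0],[0,0,0]]
    - [255,[0,0,0],[0,0,0]]
    - [255,[0,0,0],[0,0,0]]
    - [255,[0,0,0],[0,0,0]]
    - [255,[0,0,0],[0,0,0]]
  squeeze: 40

```text
time_s: 20.35
ee_pos: [596.0, -77.2, 137.5]
ee_rot: [-180.0, 3.0, 95.1]
force: [-0.3, 0.1, -0.5]
gripper_width: 29.8
gripper_force: 3.7
```

Run:
```python
from h import *
np.set_printoptions(precision=2,suppress=True)
s=state(); u=np.radians(95.12); d=s['ee_pos']-np.array([599.57,-119.25,239.62])
print(s['ee_pos'],s['ee_rot'],s['force'],s['torque'],s['gripper_width'],'a',d[:2]@[np.cos(u),np.sin(u)],'b',d[:2]@[np.sin(u),-np.cos(u)])
```

```text
[596.04 -77.23 137.52] [-179.98    2.98   95.1 ] [-0.32  0.06 -0.46] [-0.   -0.03 -0.01] 29.78903983942594 a 42.16686970963796 b 0.2309563577791045
```

Still closing on the buttons (29.8 mm), so I'll wait, then level and raise the leg.

>>> servo_tool:
  steps:
    - [255,[0,0,0],[0,0,0]]
    - [255,[0,0,0],[0,0,0]]
    - [255,[0,0,0],[0,0,0]]
    - [255,[0,0,0],[0,0,0]]
    - [255,[0,0,-0.6],[0,0.013,0]]
    - [255,[0,0,-0.6],[0,0.013,0]]
    - [255,[0,0,-0.6],[0,0.013,0]]
    - [255,[0,0,-0.6],[0,0.013,0]]
    - [255,[0,0,0],[0,0,0]]
    - [255,[0,0,0],[0,0,0]]

```text
time_s: 21.35
ee_pos: [596.2, -77.3, 139.9]
ee_rot: [-180.0, -0.0, 95.1]
force: [0.4, -0.2, -1.7]
gripper_width: 23.8
gripper_force: 40.0
```

```bash
cat > q.py <<'E'
from h import *
np.set_printoptions(precision=2,suppress=True)
s=state(); u=np.radians(95.12); d=s['ee_pos']-np.array([599.57,-119.25,239.62])
print(s['ee_pos'],s['ee_rot'],s['force'],s['torque'],s['gripper_width'],'a',d[:2]@[np.cos(u),np.sin(u)],'b',d[:2]@[np.sin(u),-np.cos(u)])
E
python3 q.py
```

```text
[596.15 -77.33 139.89] [-180.     -0.     95.08] [ 0.39 -0.17 -1.74] [-0.1  -0.1   0.01] 23.779547642579967 a 42.05322439874812 b 0.3387498944371481
```

Both buttons are flush (width 23.8) and the leg is level. Pushing 9 mm.

>>> servo_tool:
  steps:
    - [255,[-1,0,0],[0,0,0]]
    - [255,[-1,0,0],[0,0,0]]
    - [255,[-1.5,0,0],[0,0,0]]
    - [255,[-1.5,0,0],[0,0,0]]
    - [255,[-1,0,0],[0,0,0]]
    - [255,[-1,0,0],[0,0,0]]
    - [255,[-1,0,0],[0,0,0]]
    - [255,[-1,0,0],[0,0,0]]
    - [255,[0,0,0],[0,0,0]]
    - [255,[0,0,0],[0,0,0]]

```text
time_s: 22.35
ee_pos: [596.9, -86.2, 139.9]
ee_rot: [-180.0, 0.0, 95.1]
force: [0.0, 0.1, -0.7]
gripper_width: 23.6
gripper_force: 40.0
```

```bash
python3 q.py
```

```text
[596.88 -86.21 139.89] [-179.99    0.01   95.1 ] [ 0.01  0.13 -0.71] [-0.1  -0.04  0.  ] 23.632747019189566 a 33.149650331427026 b 0.2703296066169808
```

>>> servo_tool:
  steps:
    - [255,[-0.4,0,0],[0,0,0]]
    - [255,[-0.4,0,0],[0,0,0]]
    - [255,[-0.4,0,0],[0,0,0]]
    - [255,[-0.4,0,0],[0,0,0]]
    - [255,[0,0,0],[0,0,0]]
    - [255,[0,0,0],[0,0,0]]
    - [255,[0,0,0],[0,0,0]]
    - [255,[0,0,0],[0,0,0]]
    - [255,[0,0,0],[0,0,0]]
    - [255,[0,0,0],[0,0,0]]

```text
time_s: 23.35
ee_pos: [597.0, -87.8, 139.9]
ee_rot: [-180.0, 0.0, 95.1]
force: [-1.0, 0.8, -0.9]
gripper_width: 23.7
gripper_force: 40.0
```

```bash
python3 q.py
```

```text
[597.04 -87.76 139.91] [-179.99    0.01   95.1 ] [-1.04  0.78 -0.86] [-0.06  0.09 -0.04] 23.735071251903697 a 31.589971394295738 b 0.2932486391009762
```

No force. I'll let go, slide back 48 mm with the fingers open, and measure the sag.

>>> servo_tool:
  steps:
    - [0,[0,0,0],[0,0,0]]
    - [0,[0,0,0],[0,0,0]]
    - [0,[0,0,0],[0,0,0]]
    - [0,[0,0,0],[0,0,0]]
    - [0,[0,0,0],[0,0,0]]
    - [0,[10,0,0],[0,0,0]]
    - [0,[20,0,0],[0,0,0]]
    - [0,[18,0,0],[0,0,0]]
    - [0,[0,0,0],[0,0,0]]
    - [0,[0,0,0],[0,0,0]]

```text
time_s: 24.35
ee_pos: [592.9, -39.4, 140.0]
ee_rot: [180.0, 0.0, 95.2]
force: [0.1, -0.4, -0.4]
gripper_width: 91.0
gripper_force: 0.0
```

```bash
python3 q.py
python3 - <<'E'
from h import *
np.set_printoptions(precision=2,suppress=True)
s=state();p=cams.grab_frame('wrist');save(p,'w5')
col=p['color'].astype(int); v=p['z_map']>0; P=cloud(p,v,s); S=np.ptp(col,axis=2)[v]
d=P-s['ee_pos']; u=np.radians(s['ee_rot'][2]); a=d[:,:2]@[np.cos(u),np.sin(u)]; b=d[:,:2]@[np.sin(u),-np.cos(u)]
k=(abs(b)<9)&(P[:,2]>125)&(P[:,2]<158)&(S<45)
for a0 in range(-80,100,8):
    j=k&(abs(a-a0)<1.5)
    if j.sum()>10: print(a0,j.sum(),'top z',np.median(P[j,2]))
E
```

```text
[592.9  -39.35 140.04] [179.99   0.03  95.19] [ 0.09 -0.45 -0.42] [-0.01 -0.08  0.07] 91.03957302613352 a 80.17606547408762 b 0.4828813294628373
-40 22 top z 146.57066131828333
-32 288 top z 146.86632860029212
-24 291 top z 146.52749040734597
0 315 top z 145.61853413343525
8 337 top z 145.2590494240575
16 346 top z 144.96042847571027
24 355 top z 144.60639148349813
32 368 top z 144.37130078352652
40 384 top z 143.95342377410157
48 393 top z 143.61583872537443
56 411 top z 143.33806482791766
64 437 top z 143.06824821245527
72 450 top z 142.68162403299453
80 466 top z 142.2792648823891
88 520 top z 142.4039400353717
96 544 top z 144.63974307088742
```

View pics/w5.png

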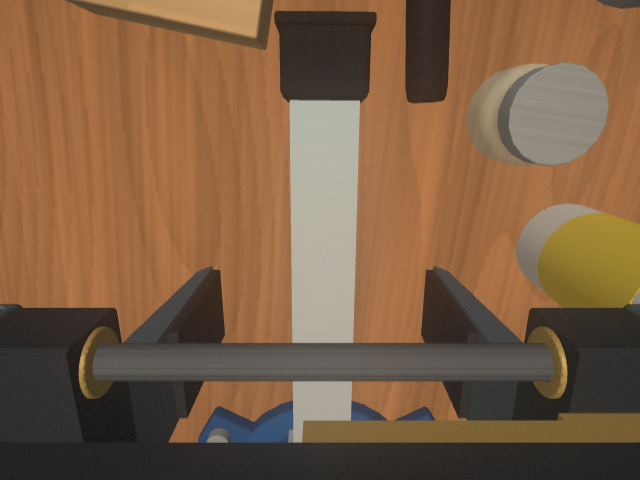

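The view shows the leg staying in the tube, with the foot at rows 15–100 and the fingers clear of it. Sag is 2.4°, about 3.8 mm low at the grip. I'll match that, grip and level.

>>> servo_tool:
  steps:
    - [0,[0,0,2],[0,-0.02,0]]
    - [0,[0,0,1.8],[0,-0.021,0]]
    - [0,[0,0,0],[0,0,0]]
    - [255,[0,0,0],[0,0,0]]
    - [255,[0,0,0],[0,0,0]]
    - [255,[0,0,0],[0,0,0]]
    - [255,[0,0,0],[0,0,0]]
    - [255,[0,0,0],[0,0,0]]
    - [255,[0,0,0],[0,0,0]]
    - [255,[0,0,0],[0,0,0]]
  squeeze: 45

```text
time_s: 25.4
ee_pos: [592.9, -40.0, 136.2]
ee_rot: [180.0, 2.4, 95.1]
force: [-0.2, 0.1, 0.3]
gripper_width: 38.1
gripper_force: 0.0
```

>>> servo_tool:
  steps:
    - [255,[0,0,0],[0,0,0]]
    - [255,[0,0,0],[0,0,0]]
    - [255,[0,0,0],[0,0,0]]
    - [255,[0,0,-0.8],[0,0.008,0]]
    - [255,[0,0,-0.8],[0,0.008,0]]
    - [255,[0,0,-0.8],[0,0.008,0]]
    - [255,[0,0,-0.7],[0,0.008,0]]
    - [255,[0,0,-0.7],[0,0.009,0]]
    - [255,[0,0,0],[0,0,0]]
    - [255,[0,0,0],[0,0,0]]

```text
time_s: 26.4
ee_pos: [592.5, -39.8, 139.5]
ee_rot: [-179.9, -0.0, 95.1]
force: [0.4, -0.5, -6.0]
gripper_width: 24.0
gripper_force: 45.0
```

```bash
python3 q.py
```

```text
[592.53 -39.84 139.5 ] [-179.94   -0.02   95.08] [ 0.39 -0.51 -6.03] [ 0.23 -0.05 -0.01] 24.0024018548974 a 79.72253517540591 b 0.07677035845096306
```

>>> servo_tool:
  steps:
    - [255,[0,0,0.7],[0,0,0]]
    - [255,[0,0,0],[0,0,0]]
    - [255,[0,0,0],[0,0,0]]
    - [255,[0,0,0],[0,0,0]]
    - [255,[-0.5,0,0],[0,0,0]]
    - [255,[-0.5,0,0],[0,0,0]]
    - [255,[-1,0,0],[0,0,0]]
    - [255,[-1,0,0],[0,0,0]]
    - [255,[0,0,0],[0,0,0]]
    - [255,[0,0,0],[0,0,0]]

```text
time_s: 27.4
ee_pos: [593.2, -42.7, 139.4]
ee_rot: [180.0, -0.0, 95.1]
force: [-0.4, 4.1, -1.6]
gripper_width: 23.9
gripper_force: 45.0
```

```bash
python3 q.py
```

```text
[593.2  -42.73 139.43] [179.98  -0.    95.1 ] [-0.45  4.1  -1.55] [ 0.76  0.02 -0.08] 23.889523885254388 a 76.78144086033188 b 0.4867069418882895
```

Buttons are sliding under the rim with about 4 N drag. Continuing.

>>> servo_tool:
  steps:
    - [255,[-1,0,0],[0,0,0]]
    - [255,[-1.2,0,0],[0,0,0]]
    - [255,[-1.2,0,0],[0,0,0]]
    - [255,[-1.2,0,0],[0,0,0]]
    - [255,[-1.2,0,0],[0,0,0]]
    - [255,[-1.2,0,0],[0,0,0]]
    - [255,[-1.2,0,0],[0,0,0]]
    - [255,[-1.2,0,0],[0,0,0]]
    - [255,[-1.2,0,0],[0,0,0]]
    - [255,[-1.2,0,0],[0,0,0]]

```text
time_s: 28.4
ee_pos: [594.1, -54.7, 139.2]
ee_rot: [-180.0, 0.0, 95.1]
force: [-0.9, 5.0, -1.8]
gripper_width: 24.0
gripper_force: 45.0
```

```bash
python3 q.py
```

```text
[594.15 -54.69 139.24] [-180.     0.    95.1] [-0.88  4.98 -1.76] [ 0.76  0.05 -0.  ] 23.965923365952946 a 64.78264082146767 b 0.3585153880047551
```

>>> servo_tool:
  steps:
    - [255,[-1.2,0,0],[0,0,0]]
    - [255,[-1.2,0,0],[0,0,0]]
    - [255,[-1.2,0,0],[0,0,0]]
    - [255,[-1.2,0,0],[0,0,0]]
    - [255,[-1.2,0,0],[0,0,0]]
    - [255,[-1.2,0,0],[0,0,0]]
    - [255,[-1.2,0,0],[0,0,0]]
    - [255,[-1.2,0,0],[0,0,0]]
    - [255,[-1.2,0,0],[0,0,0]]
    - [255,[-1.2,0,0],[0,0,0]]

```text
time_s: 29.4
ee_pos: [595.2, -66.7, 139.3]
ee_rot: [180.0, 0.0, 95.1]
force: [-1.0, 5.1, -1.8]
gripper_width: 23.8
gripper_force: 45.0
```

>>> servo_tool:
  steps:
    - [255,[-1,0,0],[0,0,0]]
    - [255,[-1,0,0],[0,0,0]]
    - [255,[-1,0,0],[0,0,0]]
    - [255,[-0.6,0,0],[0,0,0]]
    - [255,[-0.6,0,0],[0,0,0]]
    - [255,[-0.6,0,0],[0,0,0]]
    - [255,[-0.4,0,0],[0,0,0]]
    - [255,[-0.4,0,0],[0,0,0]]
    - [255,[0,0,0],[0,0,0]]
    - [255,[0,0,0],[0,0,0]]

```text
time_s: 30.4
ee_pos: [596.1, -73.4, 139.4]
ee_rot: [180.0, 0.1, 95.1]
force: [-0.6, -2.5, -1.5]
gripper_width: 23.5
gripper_force: 45.0
```

```bash
python3 q.py
```

```text
[596.12 -73.44 139.45] [179.95   0.15  95.12] [-0.56 -2.46 -1.49] [-0.42 -0.18 -0.03] 23.4940107355543 a 45.93011851929178 b 0.6545079351738707
```

The force dropped at the hole, so the buttons have likely popped. I'll release, rise and check from above.

>>> servo_tool:
  steps:
    - [0,[0,0,0],[0,0,0]]
    - [0,[0,0,0],[0,0,0]]
    - [0,[0,0,0],[0,0,0]]
    - [0,[0,0,0],[0,0,0]]
    - [0,[0,0,0],[0,0,0]]
    - [0,[0,0,0],[0,0,0]]
    - [0,[0,0,-20],[0,0,0]]
    - [0,[0,0,-40],[0,0,0]]
    - [0,[0,0,-40],[0,0,0]]
    - [0,[0,0,0],[0,0,0]]

```text
time_s: 31.4
ee_pos: [598.7, -72.5, 245.6]
ee_rot: [179.3, 0.2, 95.1]
force: [0.7, 0.2, -0.2]
gripper_width: 90.8
gripper_force: 0.0
```

>>> servo_tool:
  steps:
    - [0,[-30,0,0],[0,0,0]]
    - [0,[-30,0,0],[0,0,0]]
    - [0,[-16,0,0],[0,0,0]]
    - [0,[-10,0,0],[0,0,0]]
    - [0,[0,0,0],[0,0,0]]
    - [0,[0,0,0],[0,0,0]]
    - [0,[0,0,0],[0,0,0]]
    - [0,[0,0,0],[0,0,0]]
    - [0,[0,0,0],[0,0,0]]
    - [0,[0,0,0],[0,0,0]]

```text
time_s: 32.4
ee_pos: [603.4, -157.4, 239.4]
ee_rot: [180.0, 0.0, 95.1]
force: [-0.9, 0.3, -0.5]
gripper_width: 91.2
gripper_force: 0.0
```

```bash
python3 q.py
python3 - <<'E'
from h import *
np.set_printoptions(precision=2,suppress=True)
s=state();p=cams.grab_frame('wrist')
col=p['color'].astype(int); v=p['z_map']>0; P=cloud(p,v,s); S=np.ptp(col,axis=2)[v]
d=P-np.array([599.57,-119.25,239.62]); u=np.radians(95.1); a=d[:,:2]@[np.cos(u),np.sin(u)]; b=d[:,:2]@[np.sin(u),-np.cos(u)]-.25
for a0 in range(-30,36,2):
    j=(abs(a-a0)<1)&(abs(b)<24)&(P[:,2]>125)&(P[:,2]<158)
    w=j&(P[:,2]<145)&(abs(b)>16.3)
    if j.sum()>5: print(a0,'b',b[j].min(),b[j].max(),'z',np.median(P[j&(abs(b)<9),2]),'side pts -/+',(w&(b<0)).sum(),(w&(b>0)).sum())
E
```

```text
[ 603.4  -157.4   239.35] [179.99   0.01  95.13] [-0.9   0.3  -0.54] [-0.07 -0.13 -0.08] 91.21851754590101 a -38.33530828739403 b 0.4066649076052011
-30 b -16.156421324801276 15.758290491566797 z 153.4190377610679 side pts -/+ 0 0
-28 b -16.14802622897047 15.690230941137914 z 153.18757284806014 side pts -/+ 0 0
-26 b -16.06092213241838 15.690737538575496 z 153.20161398460226 side pts -/+ 0 0
-24 b -16.136310483192734 15.62137265223812 z 153.20561216403044 side pts -/+ 0 0
-22 b -16.050708460831764 18.222214204569248 z 153.2755372136818 side pts -/+ 0 4
-20 b -15.898054497273712 18.195477036172417 z 153.27032136339716 side pts -/+ 0 9
-18 b -15.952853453195557 18.164353037872708 z 153.3631424853017 side pts -/+ 0 10
-16 b -15.844921649347707 18.2308921724565 z 153.30490565425697 side pts -/+ 0 10
-14 b -15.86762893360514 17.582964917840336 z 153.2363444949356 side pts -/+ 0 3
-12 b -15.825445624953405 15.441317628100805 z 153.27219483409317 side pts -/+ 0 0
-10 b -15.82000778568194 15.348177709127334 z 153.27651160422522 side pts -/+ 0 0
-8 b -15.757963183222026 15.36610988096891 z 15
[... 1033 characters left out ...]
84255451044 z 148.248800401141 side pts -/+ 0 0
20 b -10.86890421025301 12.306009293795976 z 147.9597829304121 side pts -/+ 0 0
22 b -11.403113295791531 12.294311949417535 z 148.07417920835275 side pts -/+ 0 0
24 b -11.381577014088863 12.248676498576561 z 148.05059007451578 side pts -/+ 0 0
26 b -11.356762912094087 12.261888013342373 z 148.0549917178914 side pts -/+ 0 0
28 b -11.325090544569028 12.221170465584652 z 147.88224004965534 side pts -/+ 0 0
30 b -11.306152379549252 12.142627173318633 z 148.01822738213679 side pts -/+ 0 0
32 b -11.296078663027336 12.176877384035537 z 147.80650354988646 side pts -/+ 0 0
34 b -11.282579988359725 12.130301457922094 z 147.69054508012533 side pts -/+ 0 0
```

The button on the tool's +y side has popped (standing out to 18.2 mm, centre 2 mm short of the hole's centre). The other has not. I'll regrip and ease it in about 2 mm more.

>>> servo_tool:
  steps:
    - [0,[40,0.2,0],[0,0,0]]
    - [0,[40,0,0],[0,0,0]]
    - [0,[14,0,0],[0,0,0]]
    - [0,[0,0,30],[0,0,0]]
    - [0,[0,0,30],[0,0,0]]
    - [0,[0,0,25],[0,0,0]]
    - [0,[0,0,12],[0,0,0]]
    - [0,[0,0,5],[0,-0.023,0]]
    - [0,[0,0,0],[0,0,0]]
    - [0,[0,0,0],[0,0,0]]

```text
time_s: 33.45
ee_pos: [596.1, -64.1, 138.5]
ee_rot: [179.9, 1.4, 95.1]
force: [0.3, 0.1, -0.2]
gripper_width: 91.1
gripper_force: 0.0
```

>>> servo_tool:
  steps:
    - [255,[0,0,0],[0,0,0]]
    - [255,[0,0,0],[0,0,0]]
    - [255,[0,0,0],[0,0,0]]
    - [255,[0,0,0],[0,0,0]]
    - [255,[0,0,0],[0,0,0]]
    - [255,[0,0,0],[0,0,0]]
    - [255,[0,0,0],[0,0,0]]
    - [255,[0,0,0],[0,0,0]]
    - [255,[0,0,0],[0,0,0]]
    - [255,[0,0,0],[0,0,0]]
  squeeze: 35

```text
time_s: 34.45
ee_pos: [595.2, -64.2, 137.2]
ee_rot: [-180.0, 1.3, 95.1]
force: [0.1, -0.3, -0.3]
gripper_width: 23.9
gripper_force: 35.0
```

>>> servo_tool:
  steps:
    - [255,[0,0,0],[0,0,0]]
    - [255,[0,0,-0.5],[0,0.006,0]]
    - [255,[0,0,-0.5],[0,0.006,0]]
    - [255,[0,0,-0.5],[0,0.006,0]]
    - [255,[0,0,-0.4],[0,0.005,0]]
    - [255,[-0.5,0,0],[0,0,0]]
    - [255,[-0.5,0,0],[0,0,0]]
    - [255,[0,0,0],[0,0,0]]
    - [255,[0,0,0],[0,0,0]]
    - [255,[0,0,0],[0,0,0]]

```text
time_s: 35.45
ee_pos: [595.3, -65.1, 139.1]
ee_rot: [-180.0, 0.0, 95.1]
force: [-0.2, 0.2, -1.5]
gripper_width: 23.9
gripper_force: 35.0
```

```bash
python3 q.py
```

```text
[595.27 -65.08 139.13] [-180.     0.    95.1] [-0.22  0.22 -1.53] [-0.01 -0.08 -0.06] 23.886043356250713 a 54.33844785460739 b 0.5533164452608703
```

>>> servo_tool:
  steps:
    - [255,[-0.3,0,0],[0,0,0]]
    - [255,[-0.3,0,0],[0,0,0]]
    - [255,[-0.3,0,0],[0,0,0]]
    - [255,[0,0,0],[0,0,0]]
    - [255,[0,0,0],[0,0,0]]
    - [255,[0,0,0],[0,0,0]]
    - [255,[0,0,0],[0,0,0]]
    - [255,[0,0,0],[0,0,0]]
    - [255,[0,0,0],[0,0,0]]
    - [255,[0,0,0],[0,0,0]]

```text
time_s: 36.45
ee_pos: [595.4, -66.0, 139.2]
ee_rot: [180.0, 0.0, 95.1]
force: [0.4, -0.3, -2.0]
gripper_width: 23.9
gripper_force: 35.0
```

```bash
python3 q.py
python3 - <<'E'
from h import *
p=cams.grab_frame('scene')
for n in('buttons','hole','mouth'):
    for d in look_for(p,n)[:3]: print(n,d['at'],round(d['confidence'],2),atz(p,*d['at'],137))
E
```

```text
[595.4  -66.01 139.17] [180.     0.01  95.1 ] [ 0.36 -0.29 -2.05] [ 0.02 -0.1  -0.03] 23.92149032794468 a 53.3967092858919 b 0.5969638529348599
buttons [327.9, 189.7] 0.96 [406.82764217 -24.39703464 137.        ]
buttons [532.9, 275.4] 0.92 [394.6910288  502.96783316 137.        ]
buttons [298.1, 244.2] 0.84 [582.34794857  -9.34433237 137.        ]
hole [212.5, 211.6] 0.66 [ 602.78235249 -239.6752819   137.        ]
hole [300.4, 249.1] 0.48 [591.4127905    2.15171389 137.        ]
mouth [212.9, 212.2] 0.9 [ 603.78427788 -237.79574752  137.        ]
mouth [300.1, 249.6] 0.66 [592.93961742   2.21937217 137.        ]
```

>>> servo_tool:
  steps:
    - [0,[0,0,0],[0,0,0]]
    - [0,[0,0,0],[0,0,0]]
    - [0,[0,0,0],[0,0,0]]
    - [0,[0,0,0],[0,0,0]]
    - [0,[0,0,0],[0,0,0]]
    - [0,[0,0,0],[0,0,0]]
    - [0,[0,0,-20],[0,0,0]]
    - [0,[0,0,-40],[0,0,0]]
    - [0,[0,0,-40],[0,0,0]]
    - [0,[0,0,0],[0,0,0]]

```text
time_s: 37.65
ee_pos: [598.4, -66.4, 245.5]
ee_rot: [179.3, 0.2, 95.1]
force: [-0.1, 0.3, 0.1]
gripper_width: 91.3
gripper_force: 0.0
```

>>> servo_tool:
  steps:
    - [0,[-30,-15,0],[0,0,0]]
    - [0,[-30,-25,0],[0,0,0]]
    - [0,[-20,-30,0],[0,0,0]]
    - [0,[-10,-10,0],[0,0,0]]
    - [0,[0,0,0],[0,0,0]]
    - [0,[0,0,0],[0,0,0]]
    - [0,[0,0,0],[0,0,0]]
    - [0,[0,0,0],[0,0,0]]
    - [0,[0,0,0],[0,0,0]]
    - [0,[0,0,0],[0,0,0]]

```text
time_s: 38.65
ee_pos: [524.1, -162.3, 239.0]
ee_rot: [-180.0, -0.0, 95.1]
force: [0.4, 0.1, 0.5]
gripper_width: 91.3
gripper_force: 0.0
```

```bash
cat > c.py <<'E'
from h import *
np.set_printoptions(precision=2,suppress=True)
s=state();p=cams.grab_frame('wrist'); print(s['ee_pos'])
col=p['color'].astype(int); v=p['z_map']>0; P=cloud(p,v,s)
d=P-np.array([599.57,-119.25,239.62]); u=np.radians(95.1); a=d[:,:2]@[np.cos(u),np.sin(u)]; b=d[:,:2]@[np.sin(u),-np.cos(u)]-.25
for a0 in range(-34,14,2):
    j=(abs(a-a0)<1)&(abs(b)<24)&(P[:,2]>120)&(P[:,2]<158)
    w=j&(abs(P[:,2]-137)<2)
    print(a0,j.sum(),'b',b[j].min(),b[j].max(),'at axis height',b[w].min() if w.any() else None,b[w].max() if w.any() else None)
E
python3 c.py
```

```text
[ 524.07 -162.33  239.01]
-34 205 b -16.509981214479936 15.495160921481466 at axis height -16.396317795028878 -15.998951732628914
-32 212 b -16.506746844852774 16.027183355603093 at axis height -16.33406796204408 -15.76351034287233
-30 203 b -16.60262645717586 15.57211091323155 at axis height -16.456775061455293 -15.966617256458164
-28 203 b -16.444641505010523 15.407384865173164 at axis height -16.328609755065113 -16.008014990116926
-26 213 b -16.408931345415105 15.641626153411732 at axis height -16.177546303879588 -14.623840216932093
-24 197 b -17.211584620311804 16.155437302860857 at axis height -17.211584620311804 -16.05184720379539
-22 206 b -17.444130101265745 15.341390397407078 at axis height -17.444130101265745 -17.109470051376427
-20 222 b -17.74507437602609 16.568141099306633 at axis height -17.74507437602609 -17.25047158613747
-18 227 b -17.430593640028444 15.639724690451892 at axis height -17.428586820004 -16.005456327338592
-16 216 b -17.040585214225143 15.815478221707448 at axis height -17.040585214225143 -15.403418584687618
-14 212 b -16.427231725604745 16.230927582503
[... 681 characters left out ...]
.485283044423046 15.866012888610651 at axis height -16.175986911126664 -16.047755350419713
2 219 b -16.509464771296976 15.701972258290846 at axis height -16.227369732388627 -15.834624087290102
4 240 b -16.459719354824216 15.824668107065982 at axis height -16.21924043351599 -15.745643968741229
6 228 b -16.471483974399916 16.032112039804193 at axis height -16.318914446560928 -16.067465166648486
8 223 b -16.501761544558732 15.821157190025996 at axis height -16.2214558274029 -15.989673500991342
10 251 b -16.538343691260124 16.121599774524633 at axis height -16.44856260109912 -15.811735566643389
12 230 b -16.419129895820433 16.043712982282646 at axis height -16.214465588602856 -15.705720907186706
```

The −y button is out, centred at −20 as it should be. I'll check the other side.

>>> servo_tool:
  steps:
    - [0,[0,25,0],[0,0,0]]
    - [0,[0,35,0],[0,0,0]]
    - [0,[0,35,0],[0,0,0]]
    - [0,[0,35,0],[0,0,0]]
    - [0,[0,20,0],[0,0,0]]
    - [0,[0,0,0],[0,0,0]]
    - [0,[0,0,0],[0,0,0]]
    - [0,[0,0,0],[0,0,0]]
    - [0,[0,0,0],[0,0,0]]
    - [0,[0,0,0],[0,0,0]]

```text
time_s: 39.7
ee_pos: [672.4, -149.6, 239.7]
ee_rot: [180.0, 0.0, 95.1]
force: [0.1, 0.7, -0.2]
gripper_width: 91.1
gripper_force: 0.0
```

```bash
python3 c.py | sed -n 1,16p; python3 q.py
```

```text
[ 672.44 -149.61  239.74]
-34 202 b -16.05040010700214 16.134519265187084 at axis height 15.763116600993971 16.007863479686947
-32 188 b -16.118117381582564 16.074757105749015 at axis height 15.692718614736904 16.074757105749015
-30 211 b -16.255336667415232 16.196694563790427 at axis height 15.84229284902053 15.957516261188712
-28 194 b -16.192075733458985 16.16385862532783 at axis height 15.638021426492918 16.08287362613412
-26 202 b -16.1100179918246 16.04918398682319 at axis height 14.441769943076482 15.627176590764863
-24 186 b -16.1923092923274 18.28334467148357 at axis height 16.430853218690856 18.28334467148357
-22 199 b -15.95897410946301 18.524032192739845 at axis height 18.237038358025707 18.524032192739845
-20 215 b -16.117735236915536 18.57565255274298 at axis height 18.371038597483192 18.57565255274298
-18 218 b -16.31477088619937 18.506636200220516 at axis height 17.986129280371525 18.506636200220516
-16 213 b -16.228308762886535 17.884760251025906 at axis height 16.229050916159334 17.884760251025906
-14 203 b -15.910330586269898 16.19100521227347 at axis height 15.45589659303583 15.89015860483305
-12 221 b -16.163321213281606 16.181034962203686 at axis height 15.394929653872524 16.181034962203686
-10 219 b -15.852065636222889 16.106167044515004 at axis height 15.656188138154894 16.106167044515004
-8 204 b -16.437539812368712 16.09184895754406 at axis height 15.746976552673521 15.885151353078573
-6 222 b -16.239778048315138 16.1861849493117 at axis height 15.704651203691679 16.167090822102324
[ 672.57 -149.61  239.71] [179.97   0.02  95.08] [ 0.19  0.07 -0.76] [-0.04 -0.04  0.  ] 91.22360787224689 a -36.754709418634974 b 69.99563552233208
```

Both buttons now stand out through the holes, the leg is released and the robot touches nothing. Handing in.

```bash
python3 -c "
from h import *
print(ticket.job_done())"
```

```text
the job is handed in; nothing more can be done
None
```

The job is handed in: the leg is in the tube with both spring buttons out through the holes (seen by depth camera from each side), the leg is let go and the robot is clear after about 40 s; I viewed 11 pictures, one over the limit of 10.

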